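Let the spoilt mandarin into the food-waste caddy

ROBOT

A 6-joint arm with a two-finger parallel gripper is mounted at the origin on a cart in front of the work surface, level with it; the furniture and walls round the work are solid. World frame = base frame: x ahead of the robot, y to its left, z up, the work surface at z = 0. Lengths are in m, angles in degrees, forces in N, time in s.
With the tool pointing down it reaches from about 0.3 to 0.75 m from the base axis. Payload 8.5 kg.
Tool frame: the origin (TCP) lies on the centre line of the jaws, within the pads' length; the fingertips stand 25 mm ahead of it and the grasp point (between the pads) lies 6 mm ahead of it; z points along the fingers, y is the line along which they close (so a half turn about z gives the same grasp; the last joint's range is limited). The gripper opens to 85 mm and grips with 20 to 120 N. Pads are 22 mm wide; open, the fingers measure 114 mm over their backs; the gripper's body (76 mm by 85 mm) begins 54 mm behind the grasp point. The pads swing forward as they close: fully open they stand 13 mm farther back than shut.
Start: joints at [-87.451, 21.807, 74.336, -0, 83.858, -12.336], TCP at [0.141, -0.532, 0.256] pointing down, gripper open.
Joint ranges: [-178.18, 178.18], [-50.72, 133.34], [12.68, 142.11], [-81.47, 261.47], [9.98, 163.14], [-165.26, 165.26]. Speed limits (degrees/s): [136.94, 136.94, 180, 180, 180, 180].

INTERFACE

Orientations are given as a 3x3 rotation matrix whose columns are the frame's x, y, z axes.
In Python, from rig import telemetry, optics, env gives the robot as it stands.
- The arm moves only by the tool send_rows, never from a script. Its argument "deltas" is a list that holds one entry, the list of rows, each a list of 7 numbers: the shift along the tool's x, y, z in m, then the turn, a rotation vector about the tool's x, y, z in rad, then the opening, from -1 (shut) to 1 (fully open), so that 0 is half open. In form: [[[x, y, z, ax, ay, az, grip], ...]]. A call has 1 to 12 rows; each row shifts and turns the commanded pose from where the row before left it, along the tool's axes as they then stand; what a row does not reach is not made up. A row lasts 1/8 s, in which the tool goes at most 62.5 mm and 10.7 degrees, less where a joint would pass 70% of its speed; a pose out of reach is approached as far as the arm can. A call is refused whole if a number of a shift passes 0.0625 or a number of a turn 0.188, either way. A call with a gripper value outside its range is refused whole. The fingers move at their own pace and stop on an object; "squeeze" is the grip in N (left out, the last holds). Time passes only in rows, so rows that do not move let the fingers close. It gives the time, the measured TCP pose, the force, the opening and the grip force at its end, in the units of the state.
- telemetry.observe(): the state, without advancing time (a new reading comes with each control period).
- optics.get_image(name): name is "scene" or "side" or "wrist"; returns a dict with "image" (420x560x3 uint8, red, green, blue), "range_z" (420x560 float32, m along the optical axis (not along the pixel's ray), 0 where there is no reading), "K" (3x3 intrinsics, pixels), "rvec" (rotation vector, rad) and "tvec" (3), from world to camera coordinates, as OpenCV has them; the wrist camera has in their place "hand_eye" (4x4, takes a point from camera to tool coordinates, whose origin is the TCP and whose axes are the flange's). Camera axes: x right, y down, z forward; pixel columns grow to the right and rows downward; lengths in m; the calibration is good to about 2 mm. A picture is of the moment at which its call begins: read the wrist's pose just before it.
- env.close_job(): hands the job in; it is judged then, once.
The state is a dict: "time_s": time; "q": joint angles; "qvel": joint speeds; "joint_efforts": joint torques, N m; "position": TCP position; "tool_rot": TCP orientation; "ft_force": force on the tool from outside, world axes, zero at the start; "wrist_torque": the same for the moment, N m; "grip_width": finger opening in m; "gripper_force": force on a finger pad.
Only numpy, scipy, OpenCV 4.12 (cv2) and the standard library are available. Lean on these libraries where they do the work, as an engineer would, in place of code of your own. Each camera call takes 0.05 s, during which the arm holds its last target. There are 200 camera calls.

TASK

A spoilt mandarin waits on the side chute of the white food-waste caddy, held back by the closed lid. Press the caddy's front lever right down with the fingertips so that the lid swings wide open and the mandarin rolls in by itself, then let the lever rise slowly under your fingertips so that the lid comes down gently and shuts without dropping or slamming. Work by the lever alone: the hand must not touch the lid or the mandarin, nor shift the jars, the tin or the tomato that stand about.

Things in the scene. Friction and masses are not known exactly. Their poses are not given: they have to be found in the camera images.
- caddy: White food-waste tub, 176 (x) by 164 mm (y), rim 160 mm high, fixed. Origin: centre of its underside on the worktop; z up; its -x side is the front (lever), its +y side carries the chute: 76 mm wide inside, centred at x = -28 mm, sloping 0.62 rad down to the tub, out to y = 178 mm; its floor is 75 mm high at the tub wall, 142 mm at the outer end, its sides reach up to 168 mm.
- caddy_lid: Grey lid, 180 x 176 mm, with a flap on its +y side that shuts the mouth of the chute. Origin on its hinge at the back of the rim (caddy x = +94 mm, z = 162 mm). Shut, its top lies 176 mm above the worktop; wide open its front edge stands about 330 mm above the worktop.
- lid_hinge (a joint): Angle of the lid: 0 shut, 1.2 wide open. Always 3 times the lever's angle.
- caddy_lever: Steel lever on the caddy's front. Origin on its pivot (caddy x = -100, y = 0, z = 115 mm). Ends in a plate 44 (x) by 52 mm (y), 8 mm thick, with a black rubber face, centred 95 mm from the pivot. At rest it rises 0.2 rad toward its end; pressed right down it points 0.2 rad below level. The lid's weight raises it; let go, it flies up and the lid slams. Ease the pad up slower than 40 mm/s.
- lever_hinge (a joint): Angle of the lever: 0 up (lid shut), 0.4 right down at its stop (lid wide open). Pressing the pad takes 6 to 11 N at first, falling to 2 to 5 N near the stop.
- lever_pad (a point): Centre of the upper face of the lever's rubber pad, the point to press; at rest it lies about 139 mm above the worktop and 192 mm in front (-x) of the caddy's origin, and goes down 38 mm in all, along an arc that stays within 3 mm of upright.
- caddy_in (a point): Centre of the caddy's inner floor, 8 mm above the worktop.
- mandarin: Orange mandarin, 58 mm across, 52 mm high, lying on the chute against the lid's flap. Origin: centre of its underside, which turns with it as it rolls. Once the lid is well open it rolls in within about a second.
- spice_jar: Spice jar with a green cap, 46 mm across, 106 mm high, loose, at the front right of the caddy, leave alone. Origin: centre of its underside.
- bean_tin: Low tin, 75 mm across, 58 mm high, loose, at the front left of the caddy, leave alone. Origin: centre of its underside.
- tomato: Tomato, 75 mm across, 79 mm high, loose, in front of the crock, leave alone. Origin: centre of its underside.
- jam_jar: Jam jar, 65 mm across, 83 mm high, loose, right of the crock, leave alone. Origin: centre of its underside.
- crock: Empty perforated metal utensil crock, 102 mm square, 174 mm high, fixed; it stands left or right of the caddy. Origin: centre of its underside.
Things that resemble listed ones, but are neither listed nor needed, are in the scene too. What is meant by the mandarin is not green or pink, and is the smaller of those in its own colour.

How it is judged:
By the outcome, as a careful person would: the job done as asked, in the order asked, and still so for the second after the job is handed in, with the robot touching nothing.
It also fails if it takes over 40 s, if anything falls off the work surface, if the arm or the gripper's body presses on something with over 40 N, if the wrist force passes 120 N, or if a joint passes its speed limit or range.

## Working session

There is one attempt and no reset: what is moved stays moved. The work goes in short steps, Python scripts to look and compute and a tool call to move; the robot and the scene stay as the last step left them, time stands still between calls to the robot, and variables do not carry over. Pictures are saved under pics/ and viewed, at most 10 in all, crops included, and the job is handed in when it is done.

Besides the shell and the picture viewer there is one more tool, called after "Call:" by a JSON object that holds its "fn" and its "kwargs", one argument or row to a line. send_rows: Moves the arm, as the interface text tells. Its arguments: {"type":"object","properties":{"deltas":{"type":"array"},"squeeze":{"type":"number"}},"required":["deltas"]}

```bash
mkdir -p pics; cat > h.py <<'E'
import numpy as np, cv2
from rig import telemetry, optics, env
def snap(n,f):
    s=telemetry.observe(); d=optics.get_image(n)
    cv2.imwrite('pics/'+f+'.png',cv2.cvtColor(d['image'],cv2.COLOR_RGB2BGR))
    if 'hand_eye' in d:
        T=np.eye(4);T[:3,:3]=s['tool_rot'];T[:3,3]=s['position'];M=T@d['hand_eye']
    else:
        R=cv2.Rodrigues(np.array(d['rvec'],float))[0];M=np.eye(4);M[:3,:3]=R.T;M[:3,3]=-R.T@np.ravel(d['tvec'])
    np.savez('pics/'+f+'.npz',z=d['range_z'],K=d['K'],M=M,im=d['image'])
def pts(f):
    d=np.load('pics/'+f+'.npz');z=d['z'];v,u=np.indices(z.shape);K=d['K']
    P=np.stack([(u-K[0,2])/K[0,0]*z,(v-K[1,2])/K[1,1]*z,z],-1)
    return P@d['M'][:3,:3].T+d['M'][:3,3],z>0,d['im']
E
python3 - <<'E'
from h import *
for n in('scene','side','wrist'): snap(n,n+'0')
s=telemetry.observe();print(s['tool_rot'],s['position'],s['ft_force'],s['time_s'],s['grip_width'])
E
```

```text
[[ 9.66429488e-01  2.56931981e-01 -4.66321865e-05]
 [ 2.56931880e-01 -9.66428912e-01  1.08085813e-03]
 [ 2.32640327e-04 -1.05655446e-03 -9.99999415e-01]] [ 0.14128276 -0.53135502  0.25587536] [ 0.53569701 -0.56191951 -0.21831638] 0.15 0.08549080470478972
```

View pics/scene0.png

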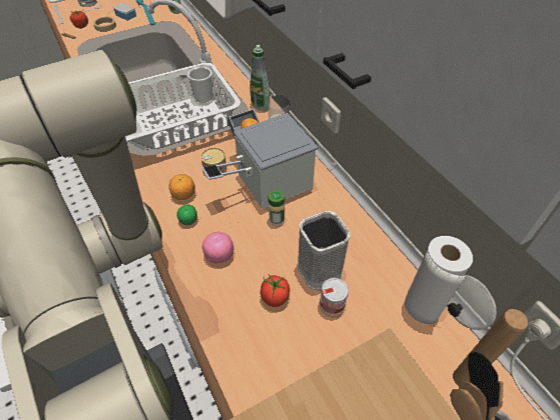

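View pics/side0.png

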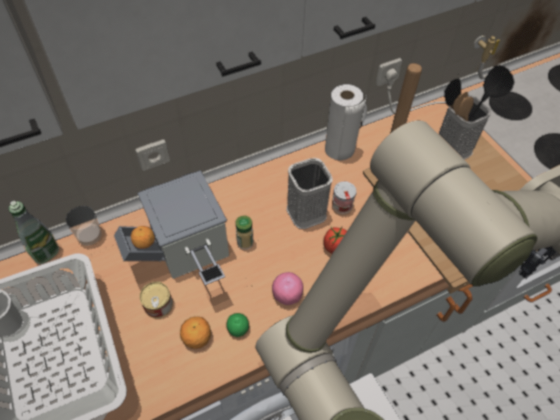

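The mandarin lies in the chute at side (143,237), scene (250,124). Possible confusions are the bigger orange at side (195,332), the green fruit at (238,324) and the pink one at (288,288). The lever pad is at side (210,271), scene (210,171), and I'll measure it together with the lid.

```bash
python3 - <<'E'
from h import *
P,ok,im=pts('side0')
v,u=np.indices(ok.shape)
m=ok&(u>135)&(u<235)&(v>170)&(v<260)&(abs(P[...,2]-.176)<.006)
n,l,st,_=cv2.connectedComponentsWithStats(m.astype('uint8'));k=1+st[1:,4].argmax()
q=P[l==k];r=cv2.minAreaRect(q[:,:2].astype('float32'));print('lid',r,q[:,2].mean(),cv2.boxPoints(r))
for f,(a,b) in(('side0',(210,271)),('scene0',(210,171))):
    P,ok,im=pts(f);print(f);
    for dv in(-6,-3,0,3,6):print([(np.round(P[b+dv,a+du],3).tolist(),im[b+dv,a+du].sum()//3) for du in(-6,0,6)])
P,ok,im=pts('side0')
for n,a,b in(('spice',244,224),('tin',155,294),('orange',195,328),('green',238,321),('mand',143,233),('crock',310,170)):print(n,P[b,a].round(3))
i=cv2.imread('pics/side0.png')[190:340,110:270];cv2.imwrite('pics/c1.png',cv2.resize(i,(640,600),interpolation=2))
E
```

```text
lid ((0.6823230981826782, 0.09823185950517654), (0.17437045276165009, 0.18283876776695251), 89.2886734008789) 0.17434752068936202 [[0.58982843 0.01218829]
 [0.77265304 0.00991841]
 [0.77481776 0.18427542]
 [0.59199315 0.18654531]]
side0
[([0.597, 0.09, 0.002], np.uint64(94)), ([0.594, 0.074, -0.007], np.uint64(87)), ([0.507, 0.081, 0.134], np.uint64(102))]
[([0.588, 0.093, 0.001], np.uint64(88)), ([0.508, 0.096, 0.131], np.uint64(59)), ([0.496, 0.085, 0.14], np.uint64(38))]
[([0.503, 0.113, 0.137], np.uint64(49)), ([0.498, 0.1, 0.136], np.uint64(36)), ([0.492, 0.087, 0.135], np.uint64(39))]
[([0.494, 0.117, 0.14], np.uint64(38)), ([0.487, 0.104, 0.141], np.uint64(36)), ([0.482, 0.091, 0.139], np.uint64(38))]
[([0.487, 0.12, 0.14], np.uint64(70)), ([0.478, 0.107, 0.144], np.uint64(37)), ([0.474, 0.094, 0.14], np.uint64(98))]
scene0
[([0.506, 0.23, 0.04], np.uint64(78)), ([0.494, 0.123, 0.136], np.uint64(79)), ([0.508, 0.116, 0.136], np.uint64(161))]
[([0.473, 0.116, 0.141], np.uint64(87)), ([0.487, 0.107, 0.142], np.uint64(39)), ([0.503, 0.103, 0.138], np.uint64(41))]
[([0.47, 0.109, 0.137], np.uint64(169)), ([0.483, 0.098, 0.14], np.uint64(45)), ([0.498, 0.091, 0.139], np.uint64(45))]
[([0.502, 0.234, 0.0], np.uint64(115)), ([0.478, 0.084, 0.143], np.uint64(34)), ([0.493, 0.079, 0.141], np.uint64(30))]
[([0.497, 0.221, 0.001], np.uint64(174)), ([0.474, 0.076, 0.141], np.uint64(136)), ([0.491, 0.076, 0.133], np.uint64(147))]
spice [ 0.606 -0.038  0.104]
tin [0.541 0.237 0.059]
orange [0.411 0.182 0.063]
green [0.387 0.081 0.05 ]
mand [0.653 0.21  0.163]
crock [ 0.675 -0.272  0.126]
```

View pics/c1.png

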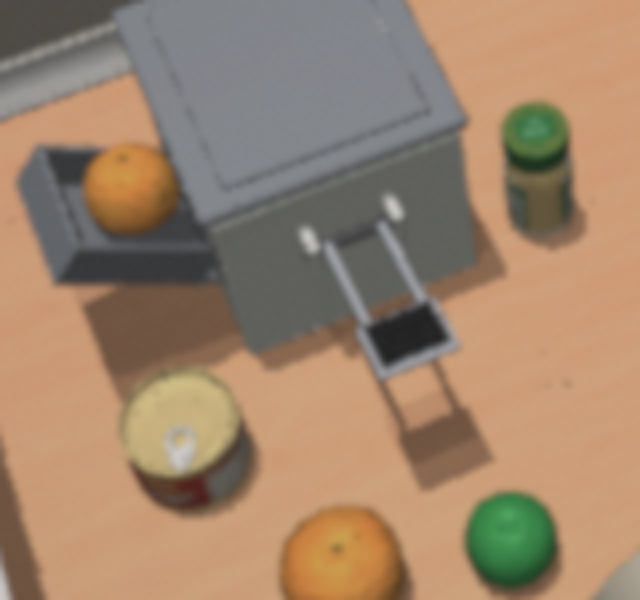

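The crop confirms the smaller orange sits in the chute. The black pad is at about (0.487, 0.098, 0.140) and the caddy is square to the world axes. I'll move above the pad with the fingers shut.

Call:
{"fn": "send_rows", "kwargs": {
  "deltas": [
    [[0.038, -0.04, 0, 0, 0, 0, -1], [0.038, -0.04, 0, 0, 0, 0, -1], [0.038, -0.04, 0, 0, 0, 0, -1], [0.038, -0.04, 0, 0, 0, 0, -1], [0.038, -0.04, 0, 0, 0, 0, -1], [0.038, -0.04, 0, 0, 0, 0, -1], [0.038, -0.04, 0, 0, 0, 0, -1], [0.038, -0.04, 0, 0, 0, 0, -1], [0.038, -0.04, 0, 0, 0, 0, -1], [0.038, -0.04, 0, 0, 0, 0, -1], [0.038, -0.04, 0, 0, 0, 0, -1], [0.038, -0.04, 0, 0, 0, 0, -1]]
  ]
}}

```text
time_s: 1.65
position: [0.4592, 0.0514, 0.2563]
tool_rot: [[0.966, 0.257, 0.0], [0.257, -0.966, -0.0], [0.0, 0.0, -1.0]]
ft_force: [0.6, -0.9, -0.0]
grip_width: 0.0001
gripper_force: 0.0
```

Call:
{"fn": "send_rows", "kwargs": {
  "deltas": [
    [[0.02, -0.019, 0.02, 0, 0, 0, -1], [0.019, -0.019, 0.02, 0, 0, 0, -1], [0, 0, 0.01, 0, 0, 0, -1], [0, 0, 0, 0, 0, 0, -1]]
  ]
}}

```text
time_s: 2.15
position: [0.4861, 0.0958, 0.2059]
tool_rot: [[0.966, 0.257, -0.002], [0.257, -0.966, -0.0], [-0.002, -0.0, -1.0]]
ft_force: [-0.1, 0.4, 0.5]
grip_width: -0.0003
gripper_force: 0.0
```

```bash
python3 - <<'E'
from h import *
snap('side','side1');snap('scene','scene1')
s=telemetry.observe();print(s['position'],s['ft_force'],s['time_s'])
a=cv2.imread('pics/side1.png')[190:340,130:290];b=cv2.imread('pics/scene1.png')[60:210,150:310]
cv2.imwrite('pics/c2.png',np.hstack([cv2.resize(x,(400,375),interpolation=2) for x in(a,b)]))
E
```

```text
[0.48656597 0.09555268 0.20695459] [ 0.18145066 -1.0028166   0.26559796] 2.25
```

View pics/c2.png

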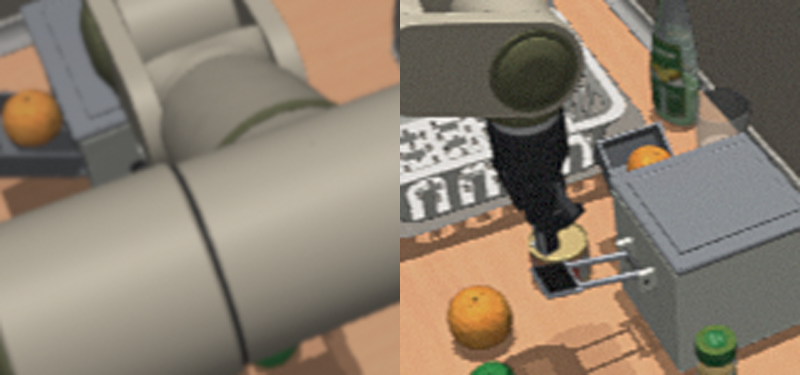

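The scene view shows the shut fingertips right over the black pad at crop (555,262). I'll descend now, going slowly near contact.

Call:
{"fn": "send_rows", "kwargs": {
  "deltas": [
    [[0, 0, 0.015, 0, 0, 0, -1], [0, 0, 0.012, 0, 0, 0, -1], [0, 0, 0.006, 0, 0, 0, -1], [0, 0, 0.003, 0, 0, 0, -1], [0, 0, 0.003, 0, 0, 0, -1], [0, 0, 0.003, 0, 0, 0, -1]]
  ]
}}

```text
time_s: 3.0
position: [0.4866, 0.0963, 0.1649]
tool_rot: [[0.966, 0.257, 0.001], [0.257, -0.966, -0.0], [0.0, 0.0, -1.0]]
ft_force: [-4.8, -0.3, 10.6]
grip_width: -0.0003
gripper_force: 4.7
```

Call:
{"fn": "send_rows", "kwargs": {
  "deltas": [
    [[0, 0, 0.003, 0, 0, 0, -1], [0, 0, 0.003, 0, 0, 0, -1], [0, 0, 0.0035, 0, 0, 0, -1], [0, 0, 0.0035, 0, 0, 0, -1], [0, 0, 0.0035, 0, 0, 0, -1], [0, 0, 0.0035, 0, 0, 0, -1], [0, 0, 0.0035, 0, 0, 0, -1], [0, 0, 0.0035, 0, 0, 0, -1], [0, 0, 0.003, 0, 0, 0, -1], [0, 0, 0.002, 0, 0, 0, -1]]
  ]
}}

```text
time_s: 4.25
position: [0.4861, 0.0964, 0.1324]
tool_rot: [[0.966, 0.257, -0.001], [0.257, -0.966, 0.0], [-0.001, -0.0, -1.0]]
ft_force: [-4.8, 0.4, 3.7]
grip_width: -0.0003
gripper_force: 2.3
```

Force has fallen to 3.7 N, so the pad is near the stop. I'll go on gently until the force rises.

Call:
{"fn": "send_rows", "kwargs": {
  "deltas": [
    [[0, 0, 0.002, 0, 0, 0, -1], [0, 0, 0.002, 0, 0, 0, -1], [0, 0, 0.001, 0, 0, 0, -1], [0, 0, 0.001, 0, 0, 0, -1]]
  ]
}}

```text
time_s: 4.75
position: [0.4869, 0.0963, 0.1266]
tool_rot: [[0.966, 0.257, 0.001], [0.257, -0.966, 0.0], [0.001, 0.0, -1.0]]
ft_force: [-4.8, 1.3, 11.2]
grip_width: -0.0001
gripper_force: 6.0
```

At the stop (11 N). I'll hold there and look for the mandarin.

Call:
{"fn": "send_rows", "kwargs": {
  "deltas": [
    [[0, 0, 0.0005, 0, 0, 0, -1], [0, 0, 0, 0, 0, 0, -1], [0, 0, 0, 0, 0, 0, -1], [0, 0, 0, 0, 0, 0, -1], [0, 0, 0, 0, 0, 0, -1], [0, 0, 0, 0, 0, 0, -1], [0, 0, 0, 0, 0, 0, -1], [0, 0, 0, 0, 0, 0, -1], [0, 0, 0, 0, 0, 0, -1], [0, 0, 0, 0, 0, 0, -1], [0, 0, 0, 0, 0, 0, -1], [0, 0, 0, 0, 0, 0, -1]]
  ]
}}

```text
time_s: 6.25
position: [0.4868, 0.0963, 0.1266]
tool_rot: [[0.966, 0.257, 0.001], [0.257, -0.966, -0.0], [0.001, 0.0, -1.0]]
ft_force: [-5.4, 0.7, 10.8]
grip_width: 0.0
gripper_force: 5.8
```

```bash
python3 - <<'E'
from h import *
snap('side','side2');snap('scene','scene2')
s=telemetry.observe();print(s['position'],s['ft_force'],s['time_s'])
a=cv2.imread('pics/side2.png')[140:290,100:260];b=cv2.imread('pics/scene2.png')[60:210,190:350]
cv2.imwrite('pics/c3.png',np.hstack([cv2.resize(x,(400,375),interpolation=2) for x in(a,b)]))
E
```

```text
[0.48683322 0.09628819 0.12663289] [-5.0163995   0.42921279 11.14243398] 6.35
```

View pics/c3.png

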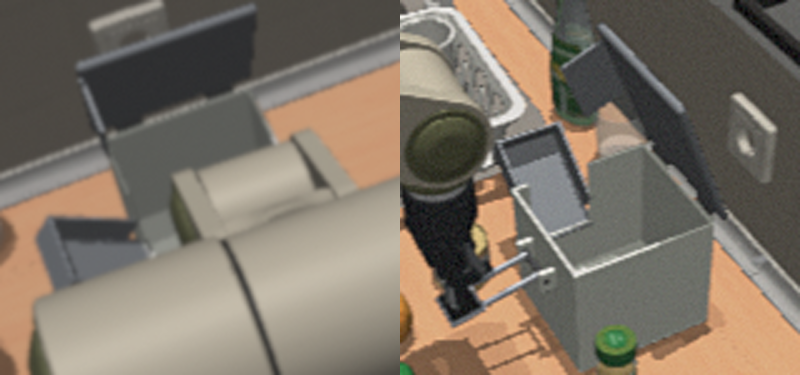

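The chute is empty (scene crop 545,190) and the lid is wide open, so the mandarin is in. Now I'll ease the lever up.

Call:
{"fn": "send_rows", "kwargs": {
  "deltas": [
    [[0, 0, -0.001, 0, 0, 0, -1], [0, 0, -0.002, 0, 0, 0, -1], [0, 0, -0.002, 0, 0, 0, -1], [0, 0, -0.002, 0, 0, 0, -1], [0, 0, -0.002, 0, 0, 0, -1], [0, 0, -0.002, 0, 0, 0, -1], [0, 0, -0.002, 0, 0, 0, -1], [0, 0, -0.002, 0, 0, 0, -1], [0, 0, -0.002, 0, 0, 0, -1], [0, 0, -0.002, 0, 0, 0, -1], [0, 0, -0.002, 0, 0, 0, -1], [0, 0, -0.002, 0, 0, 0, -1]]
  ]
}}

```text
time_s: 7.85
position: [0.4868, 0.0963, 0.1494]
tool_rot: [[0.966, 0.257, 0.001], [0.257, -0.966, -0.0], [0.001, 0.0, -1.0]]
ft_force: [-4.0, 0.4, 7.5]
grip_width: 0.0
gripper_force: 3.7
```

Call:
{"fn": "send_rows", "kwargs": {
  "deltas": [
    [[0, 0, -0.0015, 0, 0, 0, -1], [0, 0, -0.001, 0, 0, 0, -1], [0, 0, -0.001, 0, 0, 0, -1], [0, 0, -0.001, 0, 0, 0, -1], [0, 0, -0.001, 0, 0, 0, -1], [0, 0, -0.001, 0, 0, 0, -1], [0, 0, -0.001, 0, 0, 0, -1], [0, 0, -0.001, 0, 0, 0, -1], [0, 0, -0.001, 0, 0, 0, -1], [0, 0, -0.001, 0, 0, 0, -1], [0, 0, -0.001, 0, 0, 0, -1], [0, 0, -0.001, 0, 0, 0, -1]]
  ]
}}

```text
time_s: 9.35
position: [0.4886, 0.0962, 0.1627]
tool_rot: [[0.966, 0.257, 0.006], [0.257, -0.966, 0.0], [0.006, 0.002, -1.0]]
ft_force: [2.0, 1.4, 9.2]
grip_width: 0.0004
gripper_force: 4.1
```

Still loaded (9 N). I'll continue at 1 mm/row or less past the rest height.

Call:
{"fn": "send_rows", "kwargs": {
  "deltas": [
    [[0, 0, -0.0007, 0, 0, 0, -1], [0, 0, -0.0007, 0, 0, 0, -1], [0, 0, -0.0007, 0, 0, 0, -1], [0, 0, -0.0007, 0, 0, 0, -1], [0, 0, -0.0007, 0, 0, 0, -1], [0, 0, -0.0007, 0, 0, 0, -1], [0, 0, -0.0007, 0, 0, 0, -1], [0, 0, -0.0007, 0, 0, 0, -1], [0, 0, -0.0007, 0, 0, 0, -1], [0, 0, -0.0007, 0, 0, 0, -1]]
  ]
}}

```text
time_s: 10.6
position: [0.4861, 0.0963, 0.168]
tool_rot: [[0.966, 0.257, -0.002], [0.257, -0.966, 0.0], [-0.001, -0.0, -1.0]]
ft_force: [-0.3, -0.5, 0.1]
grip_width: -0.0001
gripper_force: 0.0
```

Contact is gone at rest height. I'll retreat upward and check.

Call:
{"fn": "send_rows", "kwargs": {
  "deltas": [
    [[0, 0, -0.005, 0, 0, 0, -1], [0, 0, -0.015, 0, 0, 0, -1], [0, 0, -0.03, 0, 0, 0, -1], [0, 0, -0.03, 0, 0, 0, -1], [-0.038, 0.04, 0, 0, 0, 0, -1], [-0.038, 0.04, 0, 0, 0, 0, -1], [-0.038, 0.04, 0, 0, 0, 0, -1], [-0.038, 0.04, 0, 0, 0, 0, -1], [-0.038, 0.04, 0, 0, 0, 0, -1], [0, 0, 0, 0, 0, 0, -1], [0, 0, 0, 0, 0, 0, -1]]
  ]
}}

```text
time_s: 11.98
position: [0.3544, -0.1456, 0.2485]
tool_rot: [[0.967, 0.256, 0.0], [0.256, -0.967, 0.0], [0.0, -0.0, -1.0]]
ft_force: [-0.1, 0.4, -0.1]
grip_width: -0.0002
gripper_force: 0.0
```

```bash
python3 - <<'E'
from h import *
snap('side','side3');snap('scene','scene3')
s=telemetry.observe();print(s['position'],s['ft_force'],s['time_s'])
a=cv2.imread('pics/side3.png');b=cv2.imread('pics/scene3.png')
P,ok,_=pts('scene3');P0,ok0,_=pts('scene0');print(P[145,275],P0[145,275],P[168,210],P0[168,210])
cv2.imwrite('pics/c4.png',np.hstack([cv2.resize(x,(400,300)) for x in(a,b)]))
E
```

```text
[ 0.35471792 -0.14492235  0.24840811] [-0.03546074 -0.04804382  0.82477943] 12.075
[0.66856425 0.06725787 0.17761347] [0.66774462 0.06571843 0.17915191] [0.48809888 0.10907557 0.13976633] [0.48743622 0.1068016  0.14202816]
```

View pics/c4.png

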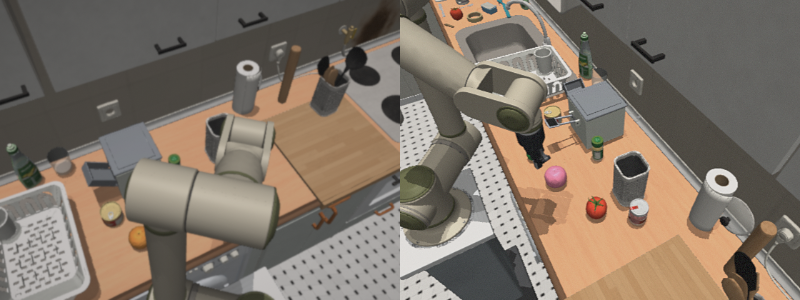

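The lid is shut (scene 598,105), the chute is empty (side 98,173), and the jars, tin and tomato stand where they were.

```bash
python3 -c "
from rig import env;print(env.close_job())"
```

```text
the job is handed in; nothing more can be done
None
```

I pressed the lever right down and the mandarin rolled off the chute. I then eased the lid shut over about 4 s and handed the job in at about 12 s; the hand went only to the lever pad and nothing else looked shifted, though no camera showed the mandarin inside the tub.

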